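# Home the syringe driver and crank three turns

### The job

Set the hand-cranked syringe driver for the next run: wind its crank back anticlockwise (seen from above) until you feel it meet its back stop, pressing only gently so as not to overstrain the spring in the crank's hub, then crank exactly three full turns clockwise from there and let go. Nothing shows the count or where the stop lies. Leave the things lying round it where they are.

Things in the scene. Friction and masses are not known exactly. Their poses are not given: they have to be found in the camera images.
- driver: syringe driver bolted to the bench, turned by up to 0.4 rad: aluminium base plate 100x275x12 mm, grey gearbox (92x106 mm, top at 62 mm) under the crank and, to its +y, an empty syringe in an end block, top at 70 mm. Origin on the bench, on the crank's vertical axis; z up, +y from the gearbox along the syringe; the plate runs from y -65 to +210 mm. Nothing but the crank's grip is above 88 mm.
- crank_axis (a point): point on the crank's vertical axis, 108 mm above the bench. The shaft has a rigid back stop; the arm sits on it by a spring hub, so once stopped the force at the grip grows by 2.5 N per mm of its path; 10 N is a clear stop, over 22 N overstrains it. Count from the unsprung heading. At the start it is 0.4 to 1.1 turns clockwise of the stop, by an unknown amount; the stop's heading varies, unknown.
- knob (a point): middle (108 mm above the bench) of the crank's grip: black upright cylinder, 19 mm across, 48 tall (82 to 130 mm above the bench), 45 mm from the crank's axis, spinning freely on its pin, so it can be led round held from above without turning the gripper. Keep fingertips above 84 mm: the flat arm below is at 81 mm. The crank stays where it is left; its friction is 3 N at the grip, either way.
- pusher_top (a point): top middle of the aluminium pusher block (78x16 mm, top at 60 mm) that slides along the driver's +y towards the syringe as the crank turns clockwise, 2 mm a turn; too little to count the turns by.
- shaft_top (a point): centre of the top of the steel shaft (20 mm across, top 84 mm above the bench) in the middle of the crank. Its x axis points along the crank arm while the spring is unloaded; the arm may be forced at most 0.2 rad (11 degrees) from it.
- timer: bystander: small white timer, 62x62x14 (mm); origin at the centre of its underside. Lies loose on the bench.
- petri_1: bystander: round shallow petri dish, 57 across, 14 high (mm); origin at the centre of its underside. Lies loose on the bench.
- petri_2: bystander: round shallow petri dish, 57 across, 14 high (mm); origin at the centre of its underside. Lies loose on the bench.
- forceps: bystander: steel forceps lying flat, 128 long, 15 wide, 8 high (mm); origin at the centre of its underside. Lies loose on the bench.

How it is judged:
On the way:
1. the crank has been wound back onto its back stop (shaft within 3 degrees of it) (y of pusher_top in the frame of driver below 0.0800159 m), for 0.1 s.
At the end, for the whole second after the job is handed in: the crank's shaft stands three full turns clockwise of its back stop, within 24 degrees (pusher 6 mm on from its rearmost place, within 0.13 mm), and stays there (y of pusher_top in the frame of driver between 0.0858665 and 0.0861338 m); the robot touches nothing.
It fails at once if the spring in the crank's hub is overstrained: the arm is forced more than 0.2 rad out of line with the shaft (about 22 N at the grip) (angle between the x axis of knob and the x axis of shaft_top, either way round above 0.2 rad).
It fails at once if the timer is shoved more than 20 mm (distance of timer from where it was at the start of the episode above 0.02 m).
It fails at once if the petri_1 is shoved more than 20 mm (distance of petri_1 from where it was at the start of the episode above 0.02 m).
It fails at once if the petri_2 is shoved more than 20 mm (distance of petri_2 from where it was at the start of the episode above 0.02 m).
It fails at once if the forceps is shoved more than 20 mm (distance of forceps from where it was at the start of the episode above 0.02 m).
It also fails if it takes over 72 s, if anything falls off the work surface, if the arm or the gripper's body presses on something with over 40 N, if the wrist force passes 120 N, or if a joint passes its speed limit or range.

### The arm

A 6-joint arm with a two-finger parallel gripper is mounted at the origin on a cart in front of the work surface, level with it; the furniture and walls round the work are solid. World frame = base frame: x ahead of the robot, y to its left, z up, the work surface at z = 0. Lengths are in m, angles in rad, forces in N, time in s.
With the tool pointing down it reaches from about 0.3 to 0.75 m from the base axis. Payload 8.5 kg.
Tool frame: the origin (TCP) lies between the finger pads; the fingertips stand 11 mm ahead of it and the grasp point (between the pads) lies 8 mm behind it (tips_ahead is the distance from the TCP to the fingertips, in m); z points along the fingers, y is the line along which they close (so a half turn about z gives the same grasp; the last joint's range is limited). The gripper opens to 85 mm and grips with 20 to 120 N. Pads are 22 mm wide; open, the fingers measure 114 mm over their backs; the gripper's body (76 mm by 85 mm) begins 54 mm behind the grasp point. The pads swing forward as they close: fully open they stand 13 mm farther back than shut.
Start: joints at [-1.432, 0.381, 1.297, -0, 1.464, -0.215], TCP at [0.191, -0.516, 0.242] pointing down, gripper open.
Joint ranges: [-3.11, 3.11], [-0.89, 2.33], [0.22, 2.48], [-1.42, 4.56], [0.17, 2.85], [-2.88, 2.88]. Speed limits (rad/s): [2.39, 2.39, 3.14, 3.14, 3.14, 3.14].

### API

Orientations are given as a unit quaternion [w, x, y, z].
In Python, from workcell import * gives the robot as it stands.
- The arm moves only by the tool apply_moves, never from a script. Its argument "commands" is a list of rows, each an object of numbers: "tx", "ty", "tz": the shift along the tool's x, y, z in cm; "ax", "ay", "az": the turn, a rotation vector about the tool's x, y, z in rad. In form: [{"tx": .., "ty": .., "tz": .., "ax": .., "ay": .., "az": ..}, ...]. A call has 1 to 12 rows; each row shifts and turns the commanded pose from where the row before left it, along the tool's axes as they then stand; what a row does not reach is not made up. A row lasts 1/12 s, in which the tool goes at most 41.7 mm and 7.16 degrees, less where a joint would pass 70% of its speed; a pose out of reach is approached as far as the arm can. A call is refused whole if a number of a shift passes 4.17 or a number of a turn 0.125, either way. A call with a gripper value outside its range is refused whole. "fingers" is the closure in counts, from 0 (fully open) to 255 (shut), set as the call begins (left out, the last holds). The fingers move at their own pace and stop on an object; "force" is the grip in N (left out, the last holds). Time passes only in rows, so rows that do not move let the fingers close. It gives the time, the measured TCP pose, the force, the opening and the grip force at its end, in the units of the state.
- get_state(): the state, without advancing time (a new reading comes with each control period).
- snapshot(name): name is "scene" or "top"; returns a dict with "img" (420x560x3 uint8, red, green, blue), "fx", "fy", "cx", "cy" (pixels), "camera_from_world" (4x4, takes a point from world to camera coordinates). Camera axes: x right, y down, z forward; pixel columns grow to the right and rows downward; lengths in m; the calibration is good to about 2 mm. A picture is of the moment at which its call begins. There is no depth.
- close_job(): hands the job in; it is judged then, once.
The state is a dict: "clock": time; "joints": joint angles; "joint_vel": joint speeds; "joint_torque": joint torques, N m; "ee_pos": TCP position; "orientation": TCP orientation; "wrist_force": force on the tool from outside, world axes, zero at the start; "ft_torque": the same for the moment, N m; "finger_gap": finger opening in m; "gripper_force": force on a finger pad.
Only numpy, scipy, OpenCV 4.12 (cv2) and the standard library are available. Lean on these libraries where they do the work, as an engineer would, in place of code of your own. Each camera call takes 0.05 s, during which the arm holds its last target. There are 200 camera calls.

## Working session

There is one attempt and no reset: what is moved stays moved. The work goes in short steps, Python scripts to look and compute and a tool call to move; the robot and the scene stay as the last step left them, time stands still between calls to the robot, and variables do not carry over. Pictures are saved under pics/ and viewed, at most 10 in all, crops included, and the job is handed in when it is done.

Besides the shell and the picture viewer there is one more tool, called after "Call:" in YAML: its name, and indented under it one key for each argument. apply_moves: Moves the arm, as the interface text tells. Its arguments: {"type":"object","properties":{"commands":{"type":"array"},"fingers":{"type":"number"},"force":{"type":"number"}},"required":["commands"]}

```bash
mkdir -p pics; ls; python3 - <<'E'
from workcell import *
import cv2
for n in("scene","top"):
    s=snapshot(n); cv2.imwrite(f"pics/{n}0.png",s["img"][:,:,::-1]); print(n,s["fx"],s["fy"],s["cx"],s["cy"],s["camera_from_world"])
print(get_state())
E
```

```text
pics
scene 502.64463364349103 502.64463364349103 271.3880433455268 211.86333800148853 [[ 0.87148058 -0.49038523 -0.00662809 -0.3843642 ]
 [-0.34393588 -0.60147438 -0.72106635  0.32667115]
 [ 0.34961366  0.63067496 -0.69283431  0.61974067]
 [ 0.          0.          0.          1.        ]]
top 391.97889376720764 391.97889376720764 282.8615811546639 202.9083907157029 [[-0.01237596 -0.99983806 -0.01306471  0.1748065 ]
 [-0.99090845  0.01401385 -0.13380606  0.55840582]
 [ 0.13396748  0.01128996 -0.99092141  0.88140464]
 [ 0.          0.          0.          1.        ]]
{'clock': 0.1, 'joints': array([-1.43236532e+00,  3.81108906e-01,  1.29813371e+00, -2.44792173e-06,
        1.46361713e+00, -2.15298991e-01]), 'joint_vel': array([ 2.22780780e-05, -6.99658024e-04, -2.62683045e-03, -5.86009255e-04,
        6.90849009e-04, -1.36284863e-03]), 'joint_torque': array([ 3.88945104e-03, -4.49220443e+01, -2.31655651e+01, -2.83450372e-04,
        3.68649504e-03,  2.30987816e-06]), 'ee_pos': array([ 0.19048296, -0.51570189,  0.24180139]), 'orientation': array([-6.33122649e-04,  9.84399894e-01,  1.75944444e-01,  2.31276650e-05]), 'wrist_force': array([-0.53965132,  0.33592983,  0.19589119]), 'ft_torque': array([-0.03581305,  0.01318217,  0.05522978]), 'gripper_force': 0.0, 'finger_gap': 0.08528094538142485}
```

View pics/top0.png

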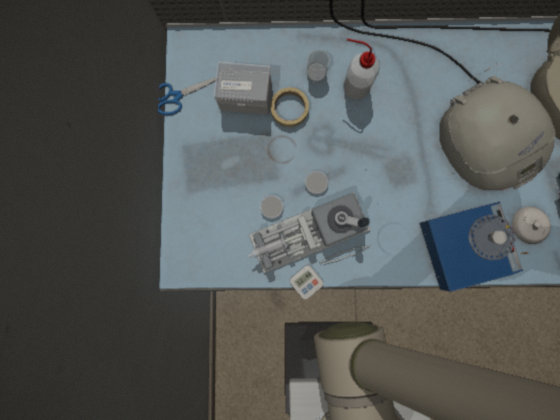

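View pics/scene0.png

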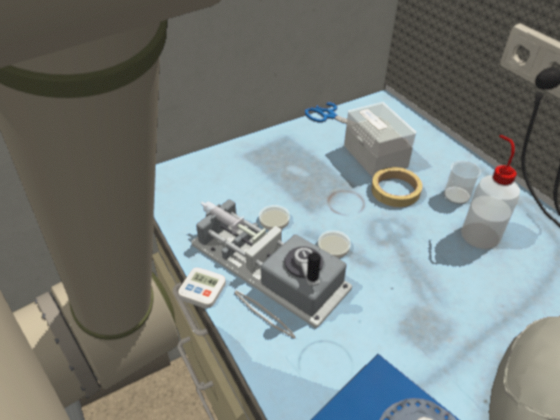

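Top view: gearbox around (340,220) with the shaft near (343,218) and the black grip near (363,222). In the scene view, the grip is near (313,266), the timer (202,287), the forceps (265,315) and the dishes (274,217) and (334,243). I'll zoom in for exact pixels.

```bash
cat > h.py <<'E'
import numpy as np, cv2
from workcell import *
def cam(s):
    T=np.array(s["camera_from_world"]);R=T[:3,:3];return R,-R.T@T[:3,3]
def ray(s,u,v,z):
    R,c=cam(s);d=R.T@np.array([(u-s["cx"])/s["fx"],(v-s["cy"])/s["fy"],1]);return c+d*(z-c[2])/d[2]
def proj(s,p):
    T=np.array(s["camera_from_world"]);q=T[:3,:3]@np.array(p)+T[:3,3];return np.array([s["fx"]*q[0]/q[2]+s["cx"],s["fy"]*q[1]/q[2]+s["cy"]])
E
python3 - <<'E'
from h import *
t=snapshot("top");s=snapshot("scene")
a=cv2.resize(t["img"][180:300,240:400],None,fx=5,fy=5,interpolation=cv2.INTER_CUBIC)[:600]
b=cv2.resize(s["img"][195:330,180:360],None,fx=4.4,fy=4.4,interpolation=cv2.INTER_CUBIC)
cv2.imwrite("pics/a.png",a[:,:,::-1]);cv2.imwrite("pics/b.png",b[:,:,::-1])
for im,n,box in((t["img"],"t",(180,300,240,400)),(s["img"],"s",(195,330,180,360))):
    m=np.zeros(im.shape[:2],np.uint8);y0,y1,x0,x1=box
    m[y0:y1,x0:x1]=(im[y0:y1,x0:x1].max(2)<45)*255
    k,l,st,c=cv2.connectedComponentsWithStats(m)
    for i in range(1,k):
        if st[i,4]>15: print(n,st[i],c[i])
E
```

```text
t [359 220   5   7  18] [360.55555556 223.27777778]
s [308 254  12  27 257] [313.22178988 266.91439689]
```

View pics/a.png

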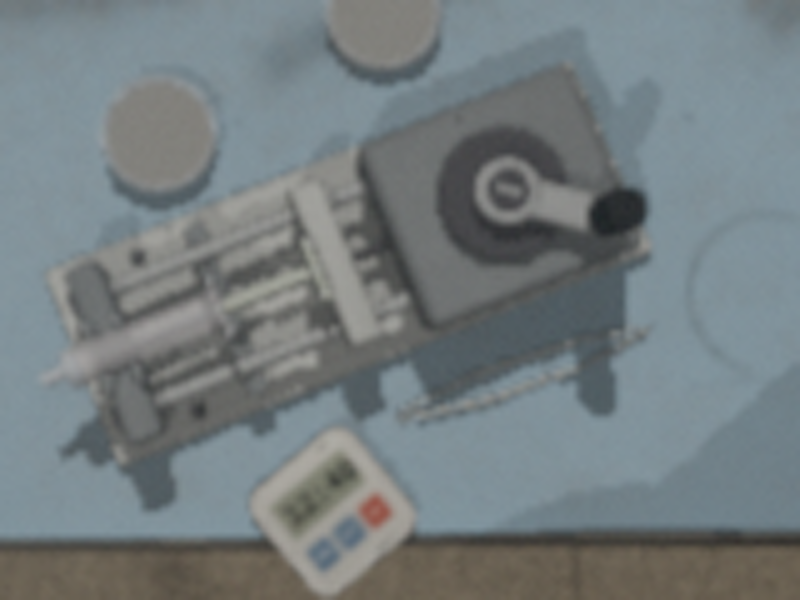

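View pics/b.png

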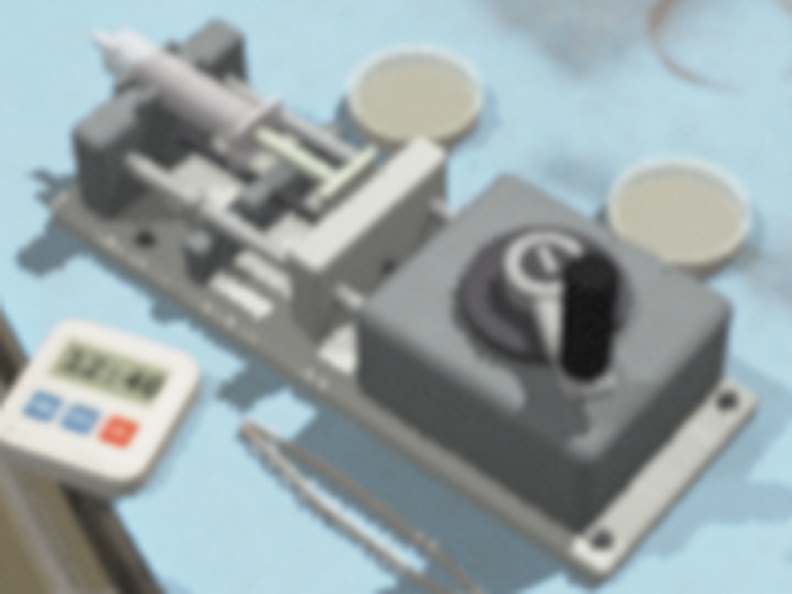

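```bash
python3 - <<'E'
from h import *
t=snapshot("top");s=snapshot("scene")
print("shaft top",ray(t,341.1,217.4,.084),"scene",ray(s,303.5,254.8,.084))
im=t["img"][180:300,240:400]
for th in(55,70):
    m=(im.max(2)<th).astype(np.uint8)
    k,l,st,c=cv2.connectedComponentsWithStats(m); i=[i for i in range(1,k) if st[i,4]>15]
    for j in i: print(th,st[j]+[240,180,0,0,0],c[j]+[240,180])
C=ray(t,341.1,217.4,.084)[:2]
print("knob by centroid top", ray(t,360.5,221.6,.106),"scene",ray(s,313.2,266.9,.106))
print("knob scene toppix")
for z in(.082,.106,.13): print(z,proj(s,[*ray(s,313.2,266.9,.106)[:2],z]),proj(t,[*ray(s,313.2,266.9,.106)[:2],z]))
# plate corners at z=.012 top view, crop px
for u,v in((650,250),(572,62),(122,462),(50,268)): print(ray(t,240+u/5-.4,180+v/5-.4,.012 if u!=572 else .012))
E
```

```text
shaft top [0.52033136 0.03826665 0.084     ] scene [0.51867879 0.03700543 0.084     ]
55 [358 218  10   9  65] [362.87692308 222.07692308]
70 [314 219   9  20  36] [317.52777778 228.41666667]
70 [358 218  11  10  85] [362.83529412 222.38823529]
70 [334 221  18   8  64] [342.734375 225.734375]
70 [333 287  67   2  95] [367.25263158 287.70526316]
knob by centroid top [ 5.08574053e-01 -1.40332437e-04  1.06000000e-01] scene [ 0.50760088 -0.00535701  0.106     ]
knob scene toppix
0.082 [312.36515501 277.46073975] [360.89214138 222.94448018]
0.106 [313.2 266.9] [362.94450195 222.01794786]
0.13 [314.07429555 255.84021296] [365.11583365 221.03770636]
[ 0.49706501 -0.03855614  0.012     ]
[ 0.58847409 -0.00473588  0.012     ]
[0.4002997  0.21426722 0.012     ]
[0.49224631 0.24821454 0.012     ]
```

Crank axis is at about (0.5195, 0.0376), the grip at (0.508, -0.0055), radius 44.6 mm, which agrees with the given 45 mm. First I'll square the tool to the world axes and start across.

Call:
apply_moves:
  commands:
    - {"az":0.118}
    - {"az":0.118}
    - {"az":0.118}
    - {"tx":2.1,"ty":-3.4}
    - {"tx":2.1,"ty":-3.4}
    - {"tx":2.1,"ty":-3.4}
    - {"tx":2.1,"ty":-3.4}
    - {"tx":2.1,"ty":-3.4}
    - {"tx":2.1,"ty":-3.4}
    - {"tx":2.1,"ty":-3.4}
    - {"tx":2.1,"ty":-3.4}
    - {"tx":2.1,"ty":-3.4}
  fingers: 0
  force: 30

```text
validation failed for argument at $.co...
```

Call:
apply_moves:
  commands:
    - {"tx":0,"ty":0,"tz":0,"ax":0,"ay":0,"az":0.118}
    - {"tx":0,"ty":0,"tz":0,"ax":0,"ay":0,"az":0.118}
    - {"tx":0,"ty":0,"tz":0,"ax":0,"ay":0,"az":0.118}
    - {"tx":2.1,"ty":-3.4,"tz":0,"ax":0,"ay":0,"az":0}
    - {"tx":2.1,"ty":-3.4,"tz":0,"ax":0,"ay":0,"az":0}
    - {"tx":2.1,"ty":-3.4,"tz":0,"ax":0,"ay":0,"az":0}
    - {"tx":2.1,"ty":-3.4,"tz":0,"ax":0,"ay":0,"az":0}
    - {"tx":2.1,"ty":-3.4,"tz":0,"ax":0,"ay":0,"az":0}
    - {"tx":2.1,"ty":-3.4,"tz":0,"ax":0,"ay":0,"az":0}
    - {"tx":2.1,"ty":-3.4,"tz":0,"ax":0,"ay":0,"az":0}
    - {"tx":2.1,"ty":-3.4,"tz":0,"ax":0,"ay":0,"az":0}
    - {"tx":2.1,"ty":-3.4,"tz":0,"ax":0,"ay":0,"az":0}
  fingers: 0
  force: 30

```text
clock: 1.3
ee_pos: [0.3802, -0.2081, 0.2425]
orientation: [0.0, 1.0, -0.0, 0.0]
wrist_force: [1.6, -1.0, -0.0]
finger_gap: 0.0854
gripper_force: 0.0
```

Call:
apply_moves:
  commands:
    - {"tx":2.1,"ty":-3.4,"tz":0,"ax":0,"ay":0,"az":0}
    - {"tx":2.1,"ty":-3.4,"tz":0,"ax":0,"ay":0,"az":0}
    - {"tx":2.1,"ty":-3.4,"tz":0,"ax":0,"ay":0,"az":0}
    - {"tx":2.1,"ty":-3.4,"tz":0,"ax":0,"ay":0,"az":0}
    - {"tx":2.1,"ty":-3.4,"tz":0,"ax":0,"ay":0,"az":0}
    - {"tx":2.4,"ty":-3.4,"tz":0,"ax":0,"ay":0,"az":0}
    - {"tx":0,"ty":0,"tz":1.5,"ax":0,"ay":0,"az":0}
    - {"tx":0,"ty":0,"tz":3,"ax":0,"ay":0,"az":0}
    - {"tx":0,"ty":0,"tz":3,"ax":0,"ay":0,"az":0}
    - {"tx":0,"ty":0,"tz":3,"ax":0,"ay":0,"az":0}
    - {"tx":0,"ty":0,"tz":3,"ax":0,"ay":0,"az":0}
    - {"tx":0,"ty":0,"tz":0,"ax":0,"ay":0,"az":0}

```text
clock: 2.3
ee_pos: [0.5061, -0.0054, 0.1028]
orientation: [-0.001, 1.0, -0.0, -0.005]
wrist_force: [-1.0, 0.2, -0.5]
finger_gap: 0.0852
gripper_force: 0.0
```

```bash
python3 - <<'E'
from h import *
t=snapshot("top");s=snapshot("scene")
a=np.hstack([cv2.resize(t["img"][170:290,300:430],(400,369)),cv2.resize(s["img"][195:330,240:386],(399,369))])
cv2.imwrite("pics/c.png",a[:,:,::-1]);print(get_state()["ee_pos"],get_state()["wrist_force"])
E
```

```text
[ 0.50873487 -0.0060242   0.10762831] [0.16163196 0.01700124 0.41458792]
```

View pics/c.png

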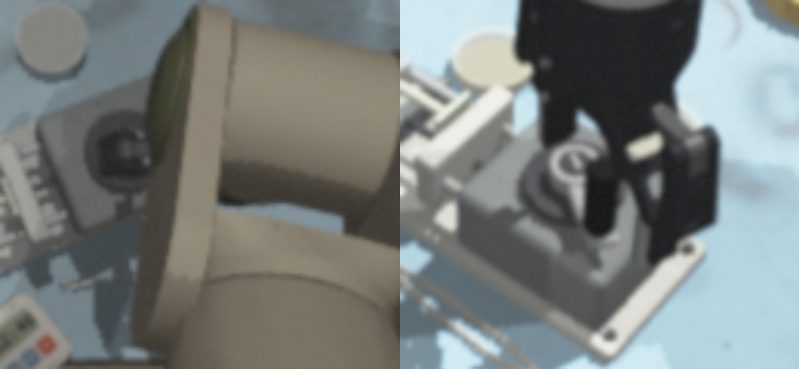

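The right half (scene crop) shows the open fingers straddling the grip near crop (600,200), well clear of the gearbox. Closing now.

Call:
apply_moves:
  commands:
    - {"tx":0,"ty":0,"tz":0.1,"ax":0,"ay":0,"az":0}
    - {"tx":0,"ty":0,"tz":0,"ax":0,"ay":0,"az":0}
    - {"tx":0,"ty":0,"tz":0,"ax":0,"ay":0,"az":0}
    - {"tx":0,"ty":0,"tz":0,"ax":0,"ay":0,"az":0}
    - {"tx":0,"ty":0,"tz":0,"ax":0,"ay":0,"az":0}
    - {"tx":0,"ty":0,"tz":0,"ax":0,"ay":0,"az":0}
    - {"tx":0,"ty":0,"tz":0,"ax":0,"ay":0,"az":0}
    - {"tx":0,"ty":0,"tz":0,"ax":0,"ay":0,"az":0}
  fingers: 255
  force: 30

```text
clock: 3.07
ee_pos: [0.5088, -0.0052, 0.1069]
orientation: [-0.001, 1.0, -0.0, 0.0]
wrist_force: [1.0, 5.9, 3.9]
finger_gap: 0.0182
gripper_force: 30.9
```

```bash
cat >> h.py <<'E'
def arc(pos,C,R,phi0,dphi,n):
    """rows (tx,ty in cm, 0.05 rounding) from commanded pos around C; degrees; + anticlockwise"""
    p=np.array(pos,float);out=[]
    for i in range(1,n+1):
        a=np.radians(phi0+dphi*i);q=np.array(C)+R*np.array([np.cos(a),np.sin(a)])
        d=np.round((q-p)*2000)/20; p+=d/100; out.append((round(d[0],2),round(-d[1],2)))
    print(out,"end",p.round(5))
    print(",".join('{"tx":%g,"ty":%g,"tz":0,"ax":0,"ay":0,"az":0}'%o for o in out))
E
python3 -c "
from h import *
arc([.508,-.0057],[.5193,.0379],.045,255.5,10,14)"
```

```text
[(np.float64(0.8), np.float64(0.15)), (np.float64(0.75), np.float64(-0.05)), (np.float64(0.8), np.float64(-0.1)), (np.float64(0.7), np.float64(-0.3)), (np.float64(0.7), np.float64(-0.4)), (np.float64(0.6), np.float64(-0.5)), (np.float64(0.5), np.float64(-0.6)), (np.float64(0.35), np.float64(-0.7)), (np.float64(0.3), np.float64(-0.75)), (np.float64(0.1), np.float64(-0.75)), (np.float64(0.0), np.float64(-0.8)), (np.float64(-0.15), np.float64(-0.75)), (np.float64(-0.25), np.float64(-0.75)), (np.float64(-0.4), np.float64(-0.65))] end [0.556  0.0638]
{"tx":0.8,"ty":0.15,"tz":0,"ax":0,"ay":0,"az":0},{"tx":0.75,"ty":-0.05,"tz":0,"ax":0,"ay":0,"az":0},{"tx":0.8,"ty":-0.1,"tz":0,"ax":0,"ay":0,"az":0},{"tx":0.7,"ty":-0.3,"tz":0,"ax":0,"ay":0,"az":0},{"tx":0.7,"ty":-0.4,"tz":0,"ax":0,"ay":0,"az":0},{"tx":0.6,"ty":-0.5,"tz":0,"ax":0,"ay":0,"az":0},{"tx":0.5,"ty":-0.6,"tz":0,"ax":0,"ay":0,"az":0},{"tx":0.35,"ty":-0.7,"tz":0,"ax":0,"ay":0,"az":0},{"tx":0.3,"ty":-0.75,"tz":0,"ax":0,"ay":0,"az":0},{"tx":0.1,"ty":-0.75,"tz":0,"ax":0,"ay":0,"az":0},{"tx":0,"ty":-0.8,"tz":0,"ax":0,"ay":0,"az":0},{"tx":-0.15,"ty":-0.75,"tz":0,"ax":0,"ay":0,"az":0},{"tx":-0.25,"ty":-0.75,"tz":0,"ax":0,"ay":0,"az":0},{"tx":-0.4,"ty":-0.65,"tz":0,"ax":0,"ay":0,"az":0}
```

Call:
apply_moves:
  commands:
    - {"tx":0.8,"ty":0.15,"tz":0,"ax":0,"ay":0,"az":0}
    - {"tx":0.75,"ty":-0.05,"tz":0,"ax":0,"ay":0,"az":0}
    - {"tx":0.8,"ty":-0.1,"tz":0,"ax":0,"ay":0,"az":0}
    - {"tx":0.7,"ty":-0.3,"tz":0,"ax":0,"ay":0,"az":0}
    - {"tx":0,"ty":0,"tz":0,"ax":0,"ay":0,"az":0}
    - {"tx":0,"ty":0,"tz":0,"ax":0,"ay":0,"az":0}

```text
clock: 3.57
ee_pos: [0.5393, -0.0025, 0.1069]
orientation: [-0.0, 1.0, 0.0, 0.0]
wrist_force: [-1.8, 2.5, 5.2]
finger_gap: 0.0181
gripper_force: 31.0
```

Call:
apply_moves:
  commands:
    - {"tx":0.7,"ty":-0.4,"tz":0,"ax":0,"ay":0,"az":0}
    - {"tx":0.6,"ty":-0.5,"tz":0,"ax":0,"ay":0,"az":0}
    - {"tx":0.5,"ty":-0.6,"tz":0,"ax":0,"ay":0,"az":0}
    - {"tx":0.35,"ty":-0.7,"tz":0,"ax":0,"ay":0,"az":0}
    - {"tx":0,"ty":0,"tz":0,"ax":0,"ay":0,"az":0}
    - {"tx":0,"ty":0,"tz":0,"ax":0,"ay":0,"az":0}

```text
clock: 4.07
ee_pos: [0.5611, 0.0191, 0.1071]
orientation: [0.0, 1.0, 0.0, 0.001]
wrist_force: [-0.6, -0.6, 4.2]
finger_gap: 0.0182
gripper_force: 30.8
```

Call:
apply_moves:
  commands:
    - {"tx":0.3,"ty":-0.75,"tz":0,"ax":0,"ay":0,"az":0}
    - {"tx":0.1,"ty":-0.75,"tz":0,"ax":0,"ay":0,"az":0}
    - {"tx":0,"ty":-0.8,"tz":0,"ax":0,"ay":0,"az":0}
    - {"tx":-0.15,"ty":-0.75,"tz":0,"ax":0,"ay":0,"az":0}
    - {"tx":-0.25,"ty":-0.75,"tz":0,"ax":0,"ay":0,"az":0}
    - {"tx":-0.4,"ty":-0.65,"tz":0,"ax":0,"ay":0,"az":0}
    - {"tx":0,"ty":0,"tz":0,"ax":0,"ay":0,"az":0}
    - {"tx":0,"ty":0,"tz":0,"ax":0,"ay":0,"az":0}

```text
clock: 4.73
ee_pos: [0.5576, 0.0641, 0.1073]
orientation: [0.0, 1.0, 0.0, 0.002]
wrist_force: [2.7, 1.0, 5.0]
finger_gap: 0.0182
gripper_force: 30.9
```

```bash
python3 - <<'E'
from h import *
st=get_state();p=st["ee_pos"];print(p,st["wrist_force"])
P=np.array([[.5088,-.0052],[.5393,-.0025],[.5611,.0191],p[:2]])
from scipy.optimize import least_squares
r=least_squares(lambda c:np.hypot(*(P-c[:2]).T)-c[2],[.519,.038,.045]);print(r.x,r.fun)
C=r.x[:2];print(np.degrees(np.arctan2(*(P-C).T[::-1])))
arc([.556,.0638],[.5193,.0379],.045,395.5,8,32)
E
```

```text
[0.5575552  0.06407224 0.10729374] [2.74690642 0.97280295 5.04654519]
[0.52029063 0.03850415 0.04519149] [-2.03881524e-06  4.70401071e-06 -3.81955065e-06  1.15814932e-06]
[-104.73073033  -65.12773087  -25.43027323   34.45493045]
[(np.float64(-0.4), np.float64(-0.5)), (np.float64(-0.45), np.float64(-0.45)), (np.float64(-0.55), np.float64(-0.35)), (np.float64(-0.55), np.float64(-0.25)), (np.float64(-0.6), np.float64(-0.2)), (np.float64(-0.6), np.float64(-0.15)), (np.float64(-0.65), np.float64(-0.0)), (np.float64(-0.6), np.float64(0.05)), (np.float64(-0.6), np.float64(0.15)), (np.float64(-0.6), np.float64(0.25)), (np.float64(-0.55), np.float64(0.3)), (np.float64(-0.5), np.float64(0.35)), (np.float64(-0.45), np.float64(0.45)), (np.float64(-0.35), np.float64(0.5)), (np.float64(-0.3), np.float64(0.55)), (np.float64(-0.25), np.float64(0.6)), (np.float64(-0.1), np.float64(0.6)), (np.float64(-0.05), np.float64(0.65)), (np.float64(0.0), np.float64(0.65)), (np.float64(0.15), np.float64(0.6)), (np.float64(0.2), np.float64(0.6)), (np.float64(0.3), np.float64(0.55)), (np.float64(0.35), np.float64(
[... 1255 characters left out ...]
,"ay":0,"az":0},{"tx":0,"ty":0.65,"tz":0,"ax":0,"ay":0,"az":0},{"tx":0.15,"ty":0.6,"tz":0,"ax":0,"ay":0,"az":0},{"tx":0.2,"ty":0.6,"tz":0,"ax":0,"ay":0,"az":0},{"tx":0.3,"ty":0.55,"tz":0,"ax":0,"ay":0,"az":0},{"tx":0.35,"ty":0.5,"tz":0,"ax":0,"ay":0,"az":0},{"tx":0.45,"ty":0.45,"tz":0,"ax":0,"ay":0,"az":0},{"tx":0.5,"ty":0.4,"tz":0,"ax":0,"ay":0,"az":0},{"tx":0.5,"ty":0.3,"tz":0,"ax":0,"ay":0,"az":0},{"tx":0.6,"ty":0.25,"tz":0,"ax":0,"ay":0,"az":0},{"tx":0.6,"ty":0.15,"tz":0,"ax":0,"ay":0,"az":0},{"tx":0.65,"ty":0.1,"tz":0,"ax":0,"ay":0,"az":0},{"tx":0.6,"ty":-0.05,"tz":0,"ax":0,"ay":0,"az":0},{"tx":0.65,"ty":-0.1,"tz":0,"ax":0,"ay":0,"az":0},{"tx":0.6,"ty":-0.15,"tz":0,"ax":0,"ay":0,"az":0}
```

Circle fit in TCP coordinates: centre (0.5203, 0.0385), R 45.2 mm. Forces are small. From here I'll probe for the stop in 8° steps, about 16 N at worst in any one step.

Call:
apply_moves:
  commands:
    - {"tx":-0.4,"ty":-0.5,"tz":0,"ax":0,"ay":0,"az":0}
    - {"tx":0,"ty":0,"tz":0,"ax":0,"ay":0,"az":0}
    - {"tx":0,"ty":0,"tz":0,"ax":0,"ay":0,"az":0}

```text
clock: 4.98
ee_pos: [0.5538, 0.0689, 0.1073]
orientation: [0.0, 1.0, 0.0, 0.002]
wrist_force: [2.3, 0.1, 5.0]
finger_gap: 0.0178
gripper_force: 30.8
```

Call:
apply_moves:
  commands:
    - {"tx":-0.45,"ty":-0.45,"tz":0,"ax":0,"ay":0,"az":0}
    - {"tx":0,"ty":0,"tz":0,"ax":0,"ay":0,"az":0}
    - {"tx":0,"ty":0,"tz":0,"ax":0,"ay":0,"az":0}

```text
clock: 5.23
ee_pos: [0.5492, 0.0734, 0.1073]
orientation: [0.0, 1.0, 0.0, 0.002]
wrist_force: [2.3, 0.8, 5.9]
finger_gap: 0.0179
gripper_force: 30.8
```

Call:
apply_moves:
  commands:
    - {"tx":-0.55,"ty":-0.35,"tz":0,"ax":0,"ay":0,"az":0}
    - {"tx":0,"ty":0,"tz":0,"ax":0,"ay":0,"az":0}
    - {"tx":0,"ty":0,"tz":0,"ax":0,"ay":0,"az":0}

```text
clock: 5.48
ee_pos: [0.5438, 0.0771, 0.1074]
orientation: [-0.0, 1.0, 0.0, 0.002]
wrist_force: [2.0, 1.4, 5.6]
finger_gap: 0.0179
gripper_force: 30.8
```

Call:
apply_moves:
  commands:
    - {"tx":-0.55,"ty":-0.25,"tz":0,"ax":0,"ay":0,"az":0}
    - {"tx":0,"ty":0,"tz":0,"ax":0,"ay":0,"az":0}
    - {"tx":0,"ty":0,"tz":0,"ax":0,"ay":0,"az":0}

```text
clock: 5.73
ee_pos: [0.5384, 0.0798, 0.1074]
orientation: [-0.0, 1.0, -0.0, 0.002]
wrist_force: [4.1, 3.1, 5.9]
finger_gap: 0.0179
gripper_force: 30.8
```

Call:
apply_moves:
  commands:
    - {"tx":-0.6,"ty":-0.25,"tz":0,"ax":0,"ay":0,"az":0}
    - {"tx":0,"ty":0,"tz":0,"ax":0,"ay":0,"az":0}
    - {"tx":0,"ty":0,"tz":0,"ax":0,"ay":0,"az":0}

```text
clock: 5.98
ee_pos: [0.5322, 0.0821, 0.1073]
orientation: [-0.0, 1.0, -0.0, 0.002]
wrist_force: [2.7, 2.9, 6.4]
finger_gap: 0.018
gripper_force: 30.9
```

Call:
apply_moves:
  commands:
    - {"tx":-0.6,"ty":-0.15,"tz":0,"ax":0,"ay":0,"az":0}
    - {"tx":0,"ty":0,"tz":0,"ax":0,"ay":0,"az":0}
    - {"tx":0,"ty":0,"tz":0,"ax":0,"ay":0,"az":0}

```text
clock: 6.23
ee_pos: [0.5261, 0.0834, 0.1073]
orientation: [-0.0, 1.0, -0.0, 0.002]
wrist_force: [1.9, 1.5, 6.8]
finger_gap: 0.0179
gripper_force: 30.8
```

Call:
apply_moves:
  commands:
    - {"tx":-0.65,"ty":0,"tz":0,"ax":0,"ay":0,"az":0}
    - {"tx":0,"ty":0,"tz":0,"ax":0,"ay":0,"az":0}
    - {"tx":0,"ty":0,"tz":0,"ax":0,"ay":0,"az":0}

```text
clock: 6.48
ee_pos: [0.5195, 0.0837, 0.1073]
orientation: [-0.0, 1.0, -0.0, 0.002]
wrist_force: [1.7, 2.6, 6.7]
finger_gap: 0.0182
gripper_force: 30.9
```

Call:
apply_moves:
  commands:
    - {"tx":-0.6,"ty":0.05,"tz":0,"ax":0,"ay":0,"az":0}
    - {"tx":0,"ty":0,"tz":0,"ax":0,"ay":0,"az":0}
    - {"tx":0,"ty":0,"tz":0,"ax":0,"ay":0,"az":0}

```text
clock: 6.73
ee_pos: [0.5134, 0.0832, 0.1073]
orientation: [-0.0, 1.0, -0.0, 0.002]
wrist_force: [0.8, 2.5, 7.4]
finger_gap: 0.018
gripper_force: 30.9
```

Call:
apply_moves:
  commands:
    - {"tx":-0.6,"ty":0.15,"tz":0,"ax":0,"ay":0,"az":0}
    - {"tx":0,"ty":0,"tz":0,"ax":0,"ay":0,"az":0}
    - {"tx":0,"ty":0,"tz":0,"ax":0,"ay":0,"az":0}

```text
clock: 6.98
ee_pos: [0.5073, 0.0817, 0.1073]
orientation: [-0.001, 1.0, -0.0, 0.001]
wrist_force: [0.9, 3.6, 7.3]
finger_gap: 0.0179
gripper_force: 31.0
```

Call:
apply_moves:
  commands:
    - {"tx":-0.6,"ty":0.25,"tz":0,"ax":0,"ay":0,"az":0}
    - {"tx":0,"ty":0,"tz":0,"ax":0,"ay":0,"az":0}
    - {"tx":0,"ty":0,"tz":0,"ax":0,"ay":0,"az":0}

```text
clock: 7.23
ee_pos: [0.502, 0.0797, 0.1074]
orientation: [-0.001, 1.0, -0.0, 0.002]
wrist_force: [4.3, 7.1, 5.0]
finger_gap: 0.0179
gripper_force: 30.9
```

Resistance jumped to about 7 N, so this may be the stop. Small step to confirm.

Call:
apply_moves:
  commands:
    - {"tx":-0.15,"ty":0.05,"tz":0,"ax":0,"ay":0,"az":0}
    - {"tx":0,"ty":0,"tz":0,"ax":0,"ay":0,"az":0}
    - {"tx":0,"ty":0,"tz":0,"ax":0,"ay":0,"az":0}

```text
clock: 7.48
ee_pos: [0.501, 0.0793, 0.1074]
orientation: [-0.001, 1.0, -0.0, 0.003]
wrist_force: [5.7, 8.3, 4.6]
finger_gap: 0.0178
gripper_force: 30.8
```

Call:
apply_moves:
  commands:
    - {"tx":-0.15,"ty":0.05,"tz":0,"ax":0,"ay":0,"az":0}
    - {"tx":0,"ty":0,"tz":0,"ax":0,"ay":0,"az":0}
    - {"tx":0,"ty":0,"tz":0,"ax":0,"ay":0,"az":0}
    - {"tx":0,"ty":0,"tz":0,"ax":0,"ay":0,"az":0}

```text
clock: 7.82
ee_pos: [0.5, 0.0788, 0.1074]
orientation: [-0.001, 1.0, -0.0, 0.003]
wrist_force: [8.8, 6.9, 4.0]
finger_gap: 0.018
gripper_force: 30.7
```

```bash
python3 - <<'E'
from h import *
st=get_state();p=st["ee_pos"];F=st["wrist_force"];d=p[:2]-[.5203,.0385];a=np.arctan2(d[1],d[0]);print(p,F,np.degrees(a),np.hypot(*d),"resist",F[0]*np.sin(a)-F[1]*np.cos(a))
E
```

```text
[0.5000415  0.07882819 0.1074149 ] [8.79599959 6.88594159 4.02782754] 116.67224247056953 0.04513058719800669 resist 10.951011890823114
```

Clear stop: 11 N at heading 116.7°, which puts the unsprung heading at about 110.8°. I'll plan three clockwise turns from there, ending 1.5° further on to allow for the hub spring lagging with friction.

```bash
python3 - <<'E'
from h import *
C=[.5203,.0387];R=.0452
arc([.4982,.0781],C,R,110.8,0,1)
a=np.radians(110.8);q=np.array([.4982,.0781]);g=np.array(C)+R*np.array([np.cos(a),np.sin(a)]);q=q+np.round((g-q)*2000)/2000
arc(q,C,R,110.8,-12,30)
E
```

```text
[(np.float64(0.6), np.float64(-0.3))] end [0.5042 0.0811]
{"tx":0.6,"ty":-0.3,"tz":0,"ax":0,"ay":0,"az":0}
[(np.float64(0.9), np.float64(-0.25)), (np.float64(0.95), np.float64(-0.0)), (np.float64(0.95), np.float64(0.15)), (np.float64(0.9), np.float64(0.3)), (np.float64(0.75), np.float64(0.55)), (np.float64(0.7), np.float64(0.65)), (np.float64(0.5), np.float64(0.8)), (np.float64(0.35), np.float64(0.9)), (np.float64(0.1), np.float64(0.9)), (np.float64(-0.05), np.float64(0.95)), (np.float64(-0.25), np.float64(0.9)), (np.float64(-0.4), np.float64(0.85)), (np.float64(-0.6), np.float64(0.75)), (np.float64(-0.75), np.float64(0.6)), (np.float64(-0.85), np.float64(0.4)), (np.float64(-0.9), np.float64(0.25)), (np.float64(-0.95), np.float64(0.05)), (np.float64(-0.95), np.float64(-0.15)), (np.float64(-0.85), np.float64(-0.35)), (np.float64(-0.8), np.float64(-0.5)), (np.float64(-0.65), np.float64(-0.7)), (np.float64(-0.5), np.float64(-0.75)), (np.float64(-0.35), np.float64(-0.9)), (np.float64(-0.15), np.float64(-0.95)), (np.float64(0.05), np.float64(-0.95)), (np.float64(0.25), np.float64(-0.9)), 
[... 973 characters left out ...]
5,"ty":0.05,"tz":0,"ax":0,"ay":0,"az":0},{"tx":-0.95,"ty":-0.15,"tz":0,"ax":0,"ay":0,"az":0},{"tx":-0.85,"ty":-0.35,"tz":0,"ax":0,"ay":0,"az":0},{"tx":-0.8,"ty":-0.5,"tz":0,"ax":0,"ay":0,"az":0},{"tx":-0.65,"ty":-0.7,"tz":0,"ax":0,"ay":0,"az":0},{"tx":-0.5,"ty":-0.75,"tz":0,"ax":0,"ay":0,"az":0},{"tx":-0.35,"ty":-0.9,"tz":0,"ax":0,"ay":0,"az":0},{"tx":-0.15,"ty":-0.95,"tz":0,"ax":0,"ay":0,"az":0},{"tx":0.05,"ty":-0.95,"tz":0,"ax":0,"ay":0,"az":0},{"tx":0.25,"ty":-0.9,"tz":0,"ax":0,"ay":0,"az":0},{"tx":0.45,"ty":-0.85,"tz":0,"ax":0,"ay":0,"az":0},{"tx":0.6,"ty":-0.7,"tz":0,"ax":0,"ay":0,"az":0},{"tx":0.7,"ty":-0.6,"tz":0,"ax":0,"ay":0,"az":0},{"tx":0.85,"ty":-0.45,"tz":0,"ax":0,"ay":0,"az":0}
```

Back to 110.8° first, a pause to check the force, then the first 120°.

Call:
apply_moves:
  commands:
    - {"tx":0.6,"ty":-0.3,"tz":0,"ax":0,"ay":0,"az":0}
    - {"tx":0,"ty":0,"tz":0,"ax":0,"ay":0,"az":0}
    - {"tx":0,"ty":0,"tz":0,"ax":0,"ay":0,"az":0}
    - {"tx":0,"ty":0,"tz":0,"ax":0,"ay":0,"az":0}

```text
clock: 8.15
ee_pos: [0.5043, 0.081, 0.1072]
orientation: [-0.0, 1.0, 0.0, 0.001]
wrist_force: [-0.2, 2.1, 7.7]
finger_gap: 0.0179
gripper_force: 31.1
```

Call:
apply_moves:
  commands:
    - {"tx":0.9,"ty":-0.25,"tz":0,"ax":0,"ay":0,"az":0}
    - {"tx":0.95,"ty":0,"tz":0,"ax":0,"ay":0,"az":0}
    - {"tx":0.95,"ty":0.15,"tz":0,"ax":0,"ay":0,"az":0}
    - {"tx":0.9,"ty":0.3,"tz":0,"ax":0,"ay":0,"az":0}
    - {"tx":0.75,"ty":0.55,"tz":0,"ax":0,"ay":0,"az":0}
    - {"tx":0.7,"ty":0.65,"tz":0,"ax":0,"ay":0,"az":0}
    - {"tx":0.5,"ty":0.8,"tz":0,"ax":0,"ay":0,"az":0}
    - {"tx":0.35,"ty":0.9,"tz":0,"ax":0,"ay":0,"az":0}
    - {"tx":0.1,"ty":0.9,"tz":0,"ax":0,"ay":0,"az":0}
    - {"tx":-0.05,"ty":0.95,"tz":0,"ax":0,"ay":0,"az":0}

```text
clock: 8.98
ee_pos: [0.565, 0.0314, 0.107]
orientation: [-0.0, 1.0, 0.0, 0.001]
wrist_force: [-0.8, 3.0, 6.4]
finger_gap: 0.0184
gripper_force: 31.0
```

At 110.6° the tangential force is near zero, so the unsprung heading is confirmed. Continuing with 120° per call.

Call:
apply_moves:
  commands:
    - {"tx":-0.25,"ty":0.9,"tz":0,"ax":0,"ay":0,"az":0}
    - {"tx":-0.4,"ty":0.85,"tz":0,"ax":0,"ay":0,"az":0}
    - {"tx":-0.6,"ty":0.75,"tz":0,"ax":0,"ay":0,"az":0}
    - {"tx":-0.75,"ty":0.6,"tz":0,"ax":0,"ay":0,"az":0}
    - {"tx":-0.85,"ty":0.4,"tz":0,"ax":0,"ay":0,"az":0}
    - {"tx":-0.9,"ty":0.25,"tz":0,"ax":0,"ay":0,"az":0}
    - {"tx":-0.95,"ty":0.05,"tz":0,"ax":0,"ay":0,"az":0}
    - {"tx":-0.95,"ty":-0.15,"tz":0,"ax":0,"ay":0,"az":0}
    - {"tx":-0.85,"ty":-0.35,"tz":0,"ax":0,"ay":0,"az":0}
    - {"tx":-0.8,"ty":-0.5,"tz":0,"ax":0,"ay":0,"az":0}

```text
clock: 9.82
ee_pos: [0.4919, 0.0032, 0.1069]
orientation: [0.0, 1.0, -0.0, 0.002]
wrist_force: [6.7, 3.4, 1.8]
finger_gap: 0.0181
gripper_force: 30.6
```

Call:
apply_moves:
  commands:
    - {"tx":-0.65,"ty":-0.7,"tz":0,"ax":0,"ay":0,"az":0}
    - {"tx":-0.5,"ty":-0.75,"tz":0,"ax":0,"ay":0,"az":0}
    - {"tx":-0.35,"ty":-0.9,"tz":0,"ax":0,"ay":0,"az":0}
    - {"tx":-0.15,"ty":-0.95,"tz":0,"ax":0,"ay":0,"az":0}
    - {"tx":0.05,"ty":-0.95,"tz":0,"ax":0,"ay":0,"az":0}
    - {"tx":0.25,"ty":-0.9,"tz":0,"ax":0,"ay":0,"az":0}
    - {"tx":0.45,"ty":-0.85,"tz":0,"ax":0,"ay":0,"az":0}
    - {"tx":0.6,"ty":-0.7,"tz":0,"ax":0,"ay":0,"az":0}
    - {"tx":0.7,"ty":-0.6,"tz":0,"ax":0,"ay":0,"az":0}
    - {"tx":0.85,"ty":-0.45,"tz":0,"ax":0,"ay":0,"az":0}

```text
clock: 10.65
ee_pos: [0.5033, 0.0809, 0.1069]
orientation: [0.001, 1.0, 0.0, -0.0]
wrist_force: [-1.5, -4.8, 10.2]
finger_gap: 0.0178
gripper_force: 31.3
```

One full turn done, with moderate forces. Second turn.

Call:
apply_moves:
  commands:
    - {"tx":0.9,"ty":-0.25,"tz":0,"ax":0,"ay":0,"az":0}
    - {"tx":0.95,"ty":0,"tz":0,"ax":0,"ay":0,"az":0}
    - {"tx":0.95,"ty":0.15,"tz":0,"ax":0,"ay":0,"az":0}
    - {"tx":0.9,"ty":0.3,"tz":0,"ax":0,"ay":0,"az":0}
    - {"tx":0.75,"ty":0.55,"tz":0,"ax":0,"ay":0,"az":0}
    - {"tx":0.7,"ty":0.65,"tz":0,"ax":0,"ay":0,"az":0}
    - {"tx":0.5,"ty":0.8,"tz":0,"ax":0,"ay":0,"az":0}
    - {"tx":0.35,"ty":0.9,"tz":0,"ax":0,"ay":0,"az":0}
    - {"tx":0.1,"ty":0.9,"tz":0,"ax":0,"ay":0,"az":0}
    - {"tx":-0.05,"ty":0.95,"tz":0,"ax":0,"ay":0,"az":0}

```text
clock: 11.48
ee_pos: [0.5649, 0.0317, 0.107]
orientation: [-0.0, 1.0, 0.0, 0.001]
wrist_force: [1.6, 3.2, 7.8]
finger_gap: 0.0176
gripper_force: 31.1
```

Call:
apply_moves:
  commands:
    - {"tx":-0.25,"ty":0.9,"tz":0,"ax":0,"ay":0,"az":0}
    - {"tx":-0.4,"ty":0.85,"tz":0,"ax":0,"ay":0,"az":0}
    - {"tx":-0.6,"ty":0.75,"tz":0,"ax":0,"ay":0,"az":0}
    - {"tx":-0.75,"ty":0.6,"tz":0,"ax":0,"ay":0,"az":0}
    - {"tx":-0.85,"ty":0.4,"tz":0,"ax":0,"ay":0,"az":0}
    - {"tx":-0.9,"ty":0.25,"tz":0,"ax":0,"ay":0,"az":0}
    - {"tx":-0.95,"ty":0.05,"tz":0,"ax":0,"ay":0,"az":0}
    - {"tx":-0.95,"ty":-0.15,"tz":0,"ax":0,"ay":0,"az":0}
    - {"tx":-0.85,"ty":-0.35,"tz":0,"ax":0,"ay":0,"az":0}
    - {"tx":-0.8,"ty":-0.5,"tz":0,"ax":0,"ay":0,"az":0}

```text
clock: 12.32
ee_pos: [0.4915, 0.0035, 0.1069]
orientation: [-0.0, 1.0, -0.0, 0.001]
wrist_force: [6.9, 3.2, 4.0]
finger_gap: 0.0178
gripper_force: 30.8
```

Call:
apply_moves:
  commands:
    - {"tx":-0.65,"ty":-0.7,"tz":0,"ax":0,"ay":0,"az":0}
    - {"tx":-0.5,"ty":-0.75,"tz":0,"ax":0,"ay":0,"az":0}
    - {"tx":-0.35,"ty":-0.9,"tz":0,"ax":0,"ay":0,"az":0}
    - {"tx":-0.15,"ty":-0.95,"tz":0,"ax":0,"ay":0,"az":0}
    - {"tx":0.05,"ty":-0.95,"tz":0,"ax":0,"ay":0,"az":0}
    - {"tx":0.25,"ty":-0.9,"tz":0,"ax":0,"ay":0,"az":0}
    - {"tx":0.45,"ty":-0.85,"tz":0,"ax":0,"ay":0,"az":0}
    - {"tx":0.6,"ty":-0.7,"tz":0,"ax":0,"ay":0,"az":0}
    - {"tx":0.7,"ty":-0.6,"tz":0,"ax":0,"ay":0,"az":0}
    - {"tx":0.85,"ty":-0.45,"tz":0,"ax":0,"ay":0,"az":0}
    - {"tx":0,"ty":0,"tz":0,"ax":0,"ay":0,"az":0}
    - {"tx":0,"ty":0,"tz":0,"ax":0,"ay":0,"az":0}

```text
clock: 13.32
ee_pos: [0.5038, 0.0809, 0.107]
orientation: [0.0, 1.0, 0.0, 0.0]
wrist_force: [0.6, -0.4, 11.3]
finger_gap: 0.0179
gripper_force: 31.4
```

Two turns done. Third turn.

Call:
apply_moves:
  commands:
    - {"tx":0.9,"ty":-0.25,"tz":0,"ax":0,"ay":0,"az":0}
    - {"tx":0.95,"ty":0,"tz":0,"ax":0,"ay":0,"az":0}
    - {"tx":0.95,"ty":0.15,"tz":0,"ax":0,"ay":0,"az":0}
    - {"tx":0.9,"ty":0.3,"tz":0,"ax":0,"ay":0,"az":0}
    - {"tx":0.75,"ty":0.55,"tz":0,"ax":0,"ay":0,"az":0}
    - {"tx":0.7,"ty":0.65,"tz":0,"ax":0,"ay":0,"az":0}
    - {"tx":0.5,"ty":0.8,"tz":0,"ax":0,"ay":0,"az":0}
    - {"tx":0.35,"ty":0.9,"tz":0,"ax":0,"ay":0,"az":0}
    - {"tx":0.1,"ty":0.9,"tz":0,"ax":0,"ay":0,"az":0}
    - {"tx":-0.05,"ty":0.95,"tz":0,"ax":0,"ay":0,"az":0}

```text
clock: 14.15
ee_pos: [0.5649, 0.0317, 0.1071]
orientation: [-0.0, 1.0, 0.0, 0.001]
wrist_force: [2.1, 2.4, 7.2]
finger_gap: 0.0178
gripper_force: 31.1
```

Call:
apply_moves:
  commands:
    - {"tx":-0.25,"ty":0.9,"tz":0,"ax":0,"ay":0,"az":0}
    - {"tx":-0.4,"ty":0.85,"tz":0,"ax":0,"ay":0,"az":0}
    - {"tx":-0.6,"ty":0.75,"tz":0,"ax":0,"ay":0,"az":0}
    - {"tx":-0.75,"ty":0.6,"tz":0,"ax":0,"ay":0,"az":0}
    - {"tx":-0.85,"ty":0.4,"tz":0,"ax":0,"ay":0,"az":0}
    - {"tx":-0.9,"ty":0.25,"tz":0,"ax":0,"ay":0,"az":0}
    - {"tx":-0.95,"ty":0.05,"tz":0,"ax":0,"ay":0,"az":0}
    - {"tx":-0.95,"ty":-0.15,"tz":0,"ax":0,"ay":0,"az":0}
    - {"tx":-0.85,"ty":-0.35,"tz":0,"ax":0,"ay":0,"az":0}
    - {"tx":-0.8,"ty":-0.5,"tz":0,"ax":0,"ay":0,"az":0}

```text
clock: 14.98
ee_pos: [0.4915, 0.0035, 0.1068]
orientation: [-0.0, 1.0, -0.0, 0.001]
wrist_force: [7.2, 3.4, 3.6]
finger_gap: 0.0178
gripper_force: 30.8
```

Call:
apply_moves:
  commands:
    - {"tx":-0.65,"ty":-0.7,"tz":0,"ax":0,"ay":0,"az":0}
    - {"tx":-0.5,"ty":-0.75,"tz":0,"ax":0,"ay":0,"az":0}
    - {"tx":-0.35,"ty":-0.9,"tz":0,"ax":0,"ay":0,"az":0}
    - {"tx":-0.15,"ty":-0.95,"tz":0,"ax":0,"ay":0,"az":0}
    - {"tx":0.05,"ty":-0.95,"tz":0,"ax":0,"ay":0,"az":0}
    - {"tx":0.25,"ty":-0.9,"tz":0,"ax":0,"ay":0,"az":0}
    - {"tx":0.45,"ty":-0.85,"tz":0,"ax":0,"ay":0,"az":0}
    - {"tx":0.6,"ty":-0.7,"tz":0,"ax":0,"ay":0,"az":0}
    - {"tx":0.7,"ty":-0.6,"tz":0,"ax":0,"ay":0,"az":0}
    - {"tx":0.95,"ty":-0.45,"tz":0,"ax":0,"ay":0,"az":0}
    - {"tx":0,"ty":0,"tz":0,"ax":0,"ay":0,"az":0}
    - {"tx":0,"ty":0,"tz":0,"ax":0,"ay":0,"az":0}

```text
clock: 15.98
ee_pos: [0.5047, 0.0812, 0.1069]
orientation: [0.0, 1.0, 0.0, 0.0]
wrist_force: [-0.8, 0.7, 11.3]
finger_gap: 0.0182
gripper_force: 31.5
```

Three turns done, grip now at 110.1°. Letting go and rising.

Call:
apply_moves:
  commands:
    - {"tx":0,"ty":0,"tz":0,"ax":0,"ay":0,"az":0}
    - {"tx":0,"ty":0,"tz":0,"ax":0,"ay":0,"az":0}
    - {"tx":0,"ty":0,"tz":0,"ax":0,"ay":0,"az":0}
    - {"tx":0,"ty":0,"tz":0,"ax":0,"ay":0,"az":0}
    - {"tx":0,"ty":0,"tz":0,"ax":0,"ay":0,"az":0}
    - {"tx":0,"ty":0,"tz":0,"ax":0,"ay":0,"az":0}
    - {"tx":0,"ty":0,"tz":0,"ax":0,"ay":0,"az":0}
    - {"tx":0,"ty":0,"tz":0,"ax":0,"ay":0,"az":0}
  fingers: 0

```text
clock: 16.65
ee_pos: [0.5046, 0.0805, 0.1063]
orientation: [-0.0, 1.0, -0.0, -0.0]
wrist_force: [-0.4, -0.1, 0.0]
finger_gap: 0.0853
gripper_force: 0.0
```

Call:
apply_moves:
  commands:
    - {"tx":0,"ty":0,"tz":-1,"ax":0,"ay":0,"az":0}
    - {"tx":0,"ty":0,"tz":-2,"ax":0,"ay":0,"az":0}
    - {"tx":0,"ty":0,"tz":-3,"ax":0,"ay":0,"az":0}
    - {"tx":0,"ty":0,"tz":-3,"ax":0,"ay":0,"az":0}
    - {"tx":0,"ty":0,"tz":-3,"ax":0,"ay":0,"az":0}
    - {"tx":0,"ty":4,"tz":-1,"ax":0,"ay":0,"az":0}
    - {"tx":0,"ty":4,"tz":0,"ax":0,"ay":0,"az":0}
    - {"tx":0,"ty":4,"tz":0,"ax":0,"ay":0,"az":0}
    - {"tx":0,"ty":4,"tz":0,"ax":0,"ay":0,"az":0}
    - {"tx":0,"ty":4,"tz":0,"ax":0,"ay":0,"az":0}
    - {"tx":0,"ty":0,"tz":0,"ax":0,"ay":0,"az":0}
    - {"tx":0,"ty":0,"tz":0,"ax":0,"ay":0,"az":0}

```text
clock: 17.65
ee_pos: [0.5044, -0.1212, 0.236]
orientation: [-0.0, 1.0, -0.002, -0.0]
wrist_force: [0.2, -0.2, 0.9]
finger_gap: 0.0856
gripper_force: 0.0
```

```bash
python3 - <<'E'
from h import *
t=snapshot("top");s=snapshot("scene")
a=np.hstack([cv2.resize(t["img"][170:300,240:400],(400,325)),cv2.resize(s["img"][195:330,180:360],(400,300),).copy()[:300] if 0 else cv2.resize(s["img"][195:330,180:346],(400,325))])
cv2.imwrite("pics/d.png",a[:,:,::-1])
im=s["img"][195:330,180:360];k,l,st,c=cv2.connectedComponentsWithStats((im.max(2)<45).astype(np.uint8))
for i in range(1,k):
    if st[i,4]>80: u=c[i]+[180,195];p=ray(s,*u,.106);d=p-[.5195,.0376,0];print(u,p,np.degrees(np.arctan2(d[1],d[0])))
E
```

```text
[350.77579365 214.05952381] [0.61838542 0.05663677 0.106     ] 10.896894825206024
[281.0960452  232.34463277] [0.50210821 0.07674452 0.106     ] 113.95543685125644
```

View pics/d.png

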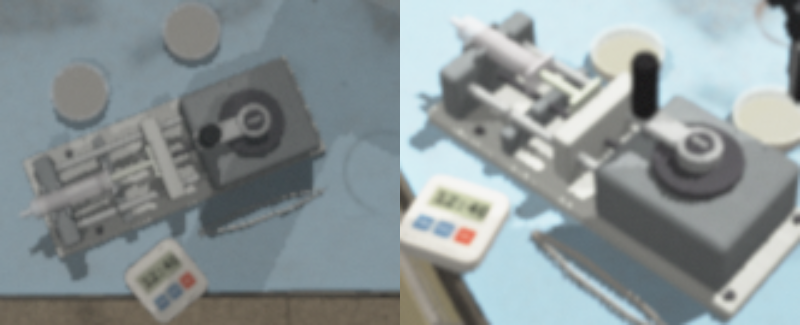

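The gripper is clear. The grip sits near crop (208,135), about 112° heading as intended, and the timer, dishes and forceps look unmoved. Handing in.

```bash
python3 -c "
from workcell import *
print(close_job())"
```

```text
the job is handed in; nothing more can be done
None
```

The job is handed in, with no verdict returned: I wound the crank back to its stop (about 11 N), cranked three full turns clockwise from the unsprung heading (about 111°) and let go; the timer, dishes and forceps look unmoved.

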